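# Clamp a polished rock specimen gently for the microscope

### The job

Slide the rock specimen along the clamp's bed, without lifting it and pushing it with less than 8 N, until it sits on the red line in the middle of the open jaws. Then wind the crank clockwise until the sprung jaw holds the specimen against the fixed jaw with about 8 N (5 to 12 N is fine, but never above 15 N at any time, it would crack), and let go of the crank. Do not disturb the lens, the jar and the white mount standing around.

Things in the scene. Friction and masses are not known exactly. Their poses are not given: they have to be found in the camera images.
- clamp: Specimen clamp fixed to the bench. Origin on the bench under the red line, z up. In its frame (mm): flat aluminium bed, top z = 20, x -140 to 50, y -30 to 125; white crank base, top z = 20, x -60 to 60, y -160 to -30. The red line on the bed runs along y at x = 0. Jaws: 34 wide in x, top at z 48. The orange moving jaw travels along +y to the steel fixed jaw. Only the crank stands above z = 50.
- fixed_jaw: Steel fixed jaw of the clamp. Origin at the bottom middle of its gripping face, in the clamp frame at x = 0, y = 85, z = 20 mm; the face looks to -y of the clamp.
- crank (a joint): Crank angle, rad; 0 = jaws wide open (orange jaw's face at clamp y = 0), grows clockwise from above, to 5.5. Each rad moves the blue carriage 14 mm towards the fixed jaw. The orange jaw is sprung on the carriage: yields 1 mm per 3 N, 8 mm at most. Even drag, about 6 N at the handle, so it stays where left; each N of clamping adds 0.4 N at the handle. At 0 the crank's arm points to clamp -x.
- crank_handle (a point): Middle of the red upright handle sleeve: a vertical cylinder 16 mm in diameter, z = 63 to 107 mm, this point at z = 87 mm, 35 mm from the crank axis. The sleeve spins freely on its pin, so it can be pinched from above with a constant wrist angle, or pushed sideways, while it goes round.
- crank_axis (a point): Point on the crank's vertical axis at handle height (z = 87 mm); in the clamp frame at x = 0, y = -100 mm.
- specimen: Dark grey irregular rock with a pale polished top, vertical sides, 26 mm high, 37 to 45 mm across depending on direction, about 90 g (varies). Origin near the middle of its underside, z up. It starts flat on the clamp's bed on the -x side of the jaws, 80 to 105 mm from the red line, at any yaw. Fragile.
- objective: Steel microscope lens standing on the bench, 34 mm in diameter, 46 mm high, origin under its centre. Leave alone.
- jar: Amber glass jar standing on the bench, 44 mm in diameter, 55 mm high, origin under its centre. Leave alone.
- mount: White round resin mount on the bench, 32 mm in diameter, 22 mm high, origin under its centre. Leave alone.
There are look-alikes about, which are no part of the job. What is shaped like the specimen but green, pink or purple is not meant.

How it is judged:
By the outcome, as a careful person would: the job done as asked, in the order asked, and still so for the second after the job is handed in, with the robot touching nothing.
It also fails if it takes over 64 s, if anything falls off the work surface, if the arm or the gripper's body presses on something with over 40 N, if the wrist force passes 120 N, or if a joint passes its speed limit or range.

### The arm

A 6-joint arm with a two-finger parallel gripper is mounted at the origin on the work surface. World frame = base frame: x ahead of the robot, y to its left, z up, the work surface at z = 0. Lengths are in m, angles in degrees, forces in N, time in s.
With the tool pointing down it reaches from about 0.3 to 0.85 m from the base axis. Payload 5.4 kg.
Tool frame: the origin (TCP) lies on the front face of the gripper's body, between the roots of the fingers; the fingertips stand 73 mm ahead of it and the grasp point (between the pads) lies 54 mm ahead of it (tcp_to_tips is the distance from the TCP to the fingertips, in m); z points along the fingers, y is the line along which they close (so a half turn about z gives the same grasp; the last joint's range is limited). The gripper opens to 85 mm and grips with 20 to 120 N. Pads are 22 mm wide; open, the fingers measure 114 mm over their backs; the gripper's body (76 mm by 85 mm) begins 54 mm behind the grasp point. The pads swing forward as they close: fully open they stand 13 mm farther back than shut.
Start: joints at [-89.101, 9.076, 91.501, -0, 79.423, -12.038], TCP at [0.129, -0.56, 0.304] pointing down, gripper open.
Joint ranges: [-166.64, 166.64], [-54.1, 131.32], [10.49, 154.53], [-73.88, 253.88], [9.74, 151.15], [-171.62, 171.62]. Speed limits (degrees/s): [147.25, 147.25, 180, 180, 180, 180].

### API

Orientations are given as [roll, pitch, yaw] about the fixed x, y, z axes, in that order (R = Rz(yaw) Ry(pitch) Rx(roll)).
In Python, from plant import * gives the robot as it stands. The module is installed in compiled form; this text tells all that it offers.
- The arm moves only by the tool arm_command, never from a script. Its argument "rows" is a list of rows, each an object with "gripper": the opening, from 0 (shut) to 1 (fully open); "travel": the shift along the tool's x, y, z in mm, a list of three; "dr": the turn, a rotation vector about the tool's x, y, z in rad, a list of three. In form: [{"gripper": gripper, "travel": [x, y, z], "dr": [ax, ay, az]}, ...]. A call has 1 to 5 rows; each row shifts and turns the commanded pose from where the row before left it, along the tool's axes as they then stand; what a row does not reach is not made up. A row lasts 1/8 s, in which the tool goes at most 62.5 mm and 10.7 degrees, less where a joint would pass 70% of its speed; a pose out of reach is approached as far as the arm can. A call with a gripper value outside its range is refused whole. The fingers move at their own pace and stop on an object; "grip_force" is the grip in N (left out, the last holds). Time passes only in rows, so rows that do not move let the fingers close. It gives the time, the measured TCP pose, the force, the opening and the grip force at its end, in the units of the state.
- get_state(): the state, without advancing time (a new reading comes with each control period).
- get_image(name): name is "side" or "top" or "wrist"; returns a dict with "frame" (384x512x3 uint8, red, green, blue), "camera_matrix" (3x3 intrinsics, pixels), "D" ([k1, k2, p1, p2, k3] as OpenCV has them; the pictures are not rectified), "position" and "attitude" of the camera in the world; the wrist camera has in their place "T_tool_cam" (4x4, takes a point from camera to tool coordinates, whose origin is the TCP and whose axes are the flange's). Camera axes: x right, y down, z forward; pixel columns grow to the right and rows downward; lengths in m; the calibration is good to about 2 mm. A picture is of the moment at which its call begins: read the wrist's pose just before it. There is no depth.
- hand_in(): hands the job in; it is judged then, once.
The state is a dict: "time": time; "joints": joint angles; "dq": joint speeds; "joint_efforts": joint torques, N m; "position": TCP position; "eef_rot": TCP orientation; "force": force on the tool from outside, world axes, zero at the start; "moment": the same for the moment, N m; "finger_gap": finger opening in m; "grasp_force": force on a finger pad.
Only numpy, scipy, OpenCV 4.12 (cv2) and the standard library are available. Lean on these libraries where they do the work, as an engineer would, in place of code of your own. Each camera call takes 0.05 s, during which the arm holds its last target. There are 200 camera calls.

## Working session

There is one attempt and no reset: what is moved stays moved. The work goes in short steps, Python scripts to look and compute and a tool call to move; the robot and the scene stay as the last step left them, time stands still between calls to the robot, and variables do not carry over. Pictures are saved under pics/ and viewed, at most 10 in all, crops included, and the job is handed in when it is done.

Besides the shell and the picture viewer there is one more tool, called after "Request:" in YAML: its name, and indented under it one key for each argument. arm_command: Moves the arm, as the interface text tells. Its arguments: {"type":"object","properties":{"rows":{"type":"array"},"grip_force":{"type":"number"}},"required":["rows"]}

```bash
mkdir -p pics; cat > h.py <<'E'
import numpy as np, cv2
from plant import *
from scipy.spatial.transform import Rotation as R
def cam(n):
    s=get_state(); d=get_image(n)
    return s,d
def camRT(d):
    return d
E
python3 - <<'E'
from h import *
s=get_state(); print(s)
ims=[]
for n in ["top","side","wrist"]:
    d=get_image(n); np.savez(n+"0.npz",**{k:np.array(v) for k,v in d.items()})
    print(n,{k:np.array(v).tolist() for k,v in d.items() if k!='frame'})
    ims.append(d['frame'][:,:,::-1])
cv2.imwrite('pics/top0.png',cv2.resize(ims[0],(800,600)))
cv2.imwrite('pics/sw0.png',cv2.resize(np.hstack(ims[1:]),(800,300)))
E
```

```text
{'time': 0.0, 'joints': array([-8.91010197e+01,  9.11438665e+00,  9.15730524e+01, -6.71187915e-04,
        7.94221780e+01, -1.20370891e+01]), 'dq': array([0.01844476, 0.03964045, 0.05784911, 0.02516585, 0.01451645,
       0.01452262]), 'joint_efforts': array([ 4.02422593e-04, -3.95996833e+01, -3.31429660e+01, -2.19132103e-04,
        8.28095013e-03, -3.40596884e-06]), 'position': array([ 0.12869823, -0.55993236,  0.30289205]), 'eef_rot': array([-1.79892656e+02, -2.22150142e-02,  1.29361725e+01]), 'force': array([-0.74577205,  0.15854926, -0.07686391]), 'moment': array([-0.03204273, -0.00321536, -0.02232014]), 'grasp_force': 0.0, 'finger_gap': 0.08569893605693818}
top {'camera_matrix': [[388.61673663472067, 0.0, 256.3493066047137], [0.0, 388.61673663472067, 194.62487410814265], [0.0, 0.0, 1.0]], 'D': [0.007123433968099386, 0.0, 0.0, 0.0, 0.0], 'position': [0.44995753658023113, 0.09520841059886383, 0.7411758588718295], 'attitude': [-172.4858003482286, 1.134627804938971, -91.69037511246651]}
side {'camera_matrix': [[387.88910470843507, 0.0, 256.2043856862895], [0.0, 387.88910470843507, 190.49466437286438], [0.0, 0.0, 1.0]], 'D': [-0.07527635898980996, 0.0, 0.0, 0.0, 0.0], 'position': [0.41726346984353074, 0.7001696289032124, 0.4417049012067364], 'attitude': [-119.21854916788917, -0.8291472500105265, -166.10668012518948]}
wrist {'camera_matrix': [[282.3895930776616, 0.0, 258.00952752752573], [0.0, 282.3895930776616, 193.13442303815037], [0.0, 0.0, 1.0]], 'D': [0.004104705955691354, 0.0, 0.0, 0.0, 0.0], 'T_tool_cam': [[-0.00043730301367535284, -0.9514113570722353, -0.3079224551734383, 0.07790947596930867], [0.9999997943644309, -0.0005604957085608562, 0.0003116338459653265, -2.921123010302118e-05], [-0.00046908119499376207, -0.3079222555752095, 0.9514114065346838, -0.06961044255524651], [0.0, 0.0, 0.0, 1.0]]}
```

View pics/top0.png

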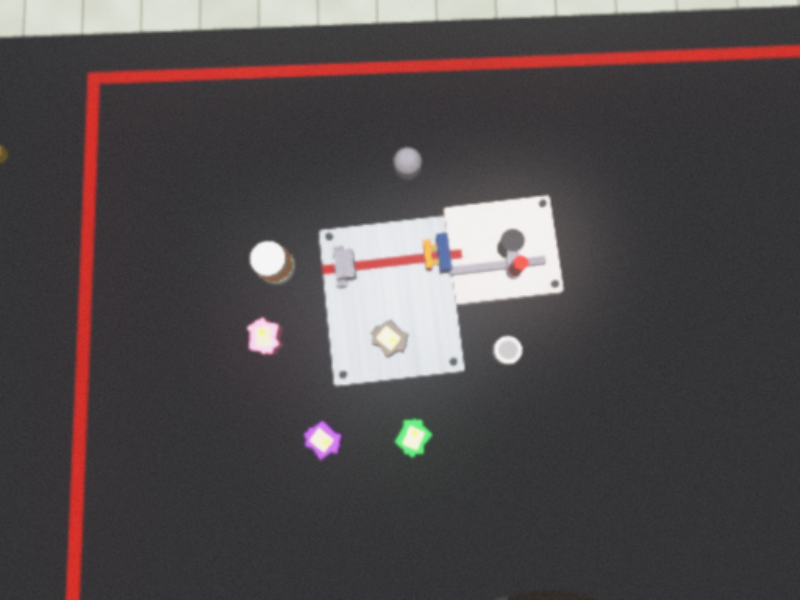

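View pics/sw0.png

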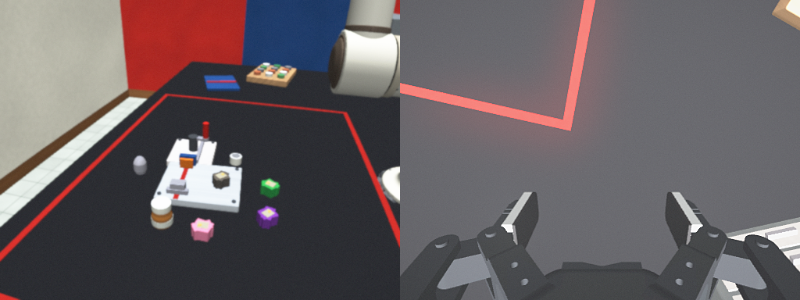

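The top view (800x600) shows these objects:
- Clamp: fixed jaw (344,262), orange jaw (430,254), crank post (512,240), handle (520,263).
- Left alone: jar (270,262), lens (407,161), mount (508,350).

There are four rock-shaped candidates: grey (389,338), pink (263,336), purple (322,440) and green (413,437). Only the grey one on the bed fits the description.

```bash
cat >> h.py <<'E'
def ray(d,px,s=None):
    K=np.array(d['camera_matrix']);D=np.array(d['D'])
    u=cv2.undistortPoints(np.array(px,float).reshape(-1,1,2),K,D).reshape(-1,2)
    v=np.c_[u,np.ones(len(u))]
    if 'T_tool_cam' in d:
        T=np.array(d['T_tool_cam']);Rt=R.from_euler('xyz',s['eef_rot'],degrees=True).as_matrix()
        return Rt@T[:3,3]+s['position'],v@(Rt@T[:3,:3]).T
    Rc=R.from_euler('xyz',d['attitude'],degrees=True).as_matrix()
    return np.array(d['position']),v@Rc.T
def onz(d,px,z,s=None):
    o,v=ray(d,px,s); return o+v*((z-o[2])/v[:,2])[:,None]
def project(d,P,s=None):
    K=np.array(d['camera_matrix']);D=np.array(d['D'])
    if 'T_tool_cam' in d:
        T=np.array(d['T_tool_cam']);Rt=R.from_euler('xyz',s['eef_rot'],degrees=True).as_matrix()
        Rc=Rt@T[:3,:3];o=Rt@T[:3,3]+s['position']
    else:
        Rc=R.from_euler('xyz',d['attitude'],degrees=True).as_matrix();o=np.array(d['position'])
    return cv2.projectPoints((np.atleast_2d(P)-o)@Rc,np.zeros(3),np.zeros(3),K,D)[0].reshape(-1,2)
E
python3 - <<'E'
from h import *
d=dict(np.load('top0.npz')); f=d['frame']
hsv=cv2.cvtColor(f,cv2.COLOR_RGB2HSV)
m=((hsv[:,:,2]>140)&(hsv[:,:,1]<60)).astype(np.uint8)
roi=np.zeros_like(m); roi[115:260,195:370]=1; m*=roi
m=cv2.morphologyEx(m,cv2.MORPH_CLOSE,np.ones((9,9)))
c=max(cv2.findContours(m,cv2.RETR_EXTERNAL,cv2.CHAIN_APPROX_NONE)[0],key=cv2.contourArea)
p=cv2.approxPolyDP(c,4,True).reshape(-1,2); print(p.tolist())
print(np.round(onz(d,p,0.02),4).tolist())
def blob(lo,hi,z,name,x0,y0,x1,y1):
    mm=cv2.inRange(hsv,lo,hi); r=np.zeros_like(mm); r[y0:y1,x0:x1]=1; mm=mm*r
    c=max(cv2.findContours(mm,cv2.RETR_EXTERNAL,cv2.CHAIN_APPROX_NONE)[0],key=cv2.contourArea)
    M=cv2.moments(c); q=[M['m10']/M['m00'],M['m01']/M['m00']]; print(name,cv2.contourArea(c),np.round(q,1),np.round(onz(d,q,z),4)); return c
blob((0,120,100),(8,255,255),.107,'handle',318,155,350,185)
blob((8,100,100),(25,255,255),.048,'orange',260,145,290,180)
b=blob((0,0,60),(180,90,150),.046,'spec dark',232,198,266,232)
crop=f[120:260,190:370,::-1]
cv2.imwrite('pics/crop.png',cv2.resize(crop,(720,560),interpolation=cv2.INTER_CUBIC))
E
```

```text
[[351, 126], [205, 147], [214, 246], [296, 237], [294, 194], [358, 187]]
[[0.6716, -0.0776, 0.02], [0.6402, 0.2019, 0.02], [0.4525, 0.1876, 0.02], [0.4645, 0.036, 0.02], [0.5444, 0.0363, 0.02], [0.5537, -0.0834, 0.02]]
handle 50.5 [332.7 167.9] [[ 0.5745 -0.0223  0.107 ]]
orange 81.0 [274.3 162.5] [[0.5996 0.0719 0.048 ]]Traceback (most recent call last):
  File "<stdin>", line 16, in <module>
  File "<stdin>", line 13, in blob
ZeroDivisionError: float division by zero
```

```bash
python3 - <<'E'
from h import *
d=dict(np.load('top0.npz')); f=d['frame']
P=np.array([[351,126],[205,147],[214,246],[296,237],[294,194],[358,187]],float)
C=np.array([[60,-160],[50,125],[-140,125],[-140,-30],[-60,-30],[-60,-160]])/1e3
W=onz(d,P,.02)[:,:2]
c0,w0=C.mean(0),W.mean(0); H=(C-c0).T@(W-w0); th=np.arctan2(H[0,1]-H[1,0],H[0,0]+H[1,1])
Rm=np.array([[np.cos(th),-np.sin(th)],[np.sin(th),np.cos(th)]]); t=w0-Rm@c0
print('yaw',np.degrees(th),'t',t,'res',np.round((W-(C@Rm.T+t))*1e3,1).tolist())
np.savez('clamp.npz',R=Rm,t=t,th=th)
inv=lambda p:(p[:,:2]-t)@Rm
g=f.astype(int); m=((g[:,:,0]-g[:,:,2])>6).astype(np.uint8)
r=np.zeros_like(m); r[195:235,228:270]=1; m*=r
c=max(cv2.findContours(m,cv2.RETR_EXTERNAL,cv2.CHAIN_APPROX_NONE)[0],key=cv2.contourArea)
M=cv2.moments(c); q=[M['m10']/M['m00'],M['m01']/M['m00']]
print('spec',q,cv2.contourArea(c),'clamp mm',inv(onz(d,q,.04))*1e3)
ex=inv(onz(d,c.reshape(-1,2),.046))*1e3; print('extent',ex.min(0),ex.max(0))
print('handle',inv(onz(d,[332.7,167.9],.107))*1e3,'world pred',Rm@[-.035,-.1]+t)
print('axis',Rm@[0,-.1]+t)
cv2.imwrite('pics/crop.png',cv2.resize(f[120:260,190:370,::-1],(720,560),interpolation=cv2.INTER_CUBIC))
E
```

```text
yaw 4.447952846355312 t [0.60098749 0.07548065] res [[-1.6, 1.8], [-0.9, -2.1], [0.8, -1.7], [0.7, 1.3], [0.9, -4.6], [0.2, 5.3]]
spec [248.8445908841296, 216.0955518945634] 303.5 clamp mm [[-93.02324683  52.97116481]]
extent [-112.92342908   32.50361857] [-73.65428003  72.65472625]
handle [[-34.01225722 -95.42076779]] world pred [ 0.57384825 -0.02693254]
axis [ 0.60874283 -0.02421817]
```

View pics/crop.png

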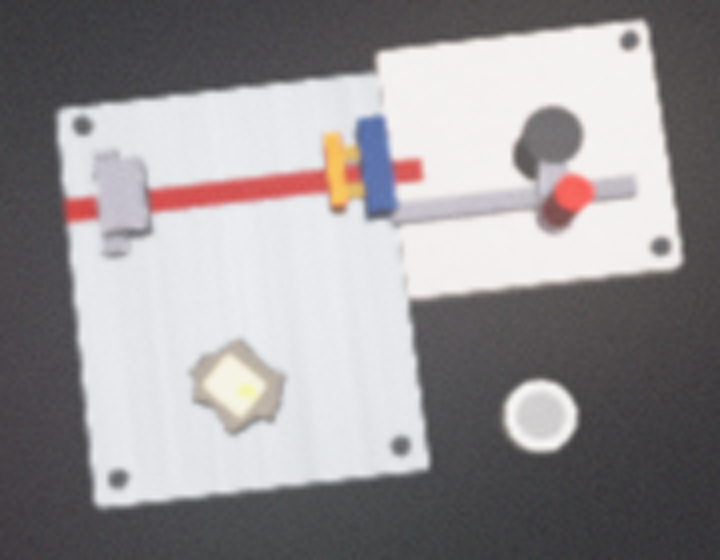

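The enlarged crop confirms it: the grey rock with the pale top at (237,387), on the bed at the -x side, is the specimen. The other rocks are coloured and off the bed. Next I move above the push start and look with the wrist camera.

Request:
arm_command:
  rows:
    - {"gripper": 0.3,"travel": [0,0,0],"dr": [0,0,0.148]}
    - {"gripper": 0.3,"travel": [37,-36,0],"dr": [0,0,0]}
    - {"gripper": 0.3,"travel": [37,-36,0],"dr": [0,0,0]}
    - {"gripper": 0.3,"travel": [37,-36,0],"dr": [0,0,0]}
    - {"gripper": 0.3,"travel": [37,-36,0],"dr": [0,0,0]}

```text
time: 0.78
position: [0.2659, -0.4038, 0.3037]
eef_rot: [-180.0, -0.0, 4.4]
force: [0.9, -0.6, 0.0]
finger_gap: 0.0258
grasp_force: 0.0
```

Request:
arm_command:
  rows:
    - {"gripper": 0.3,"travel": [37,-36,0],"dr": [0,0,0]}
    - {"gripper": 0.3,"travel": [37,-36,0],"dr": [0,0,0]}
    - {"gripper": 0.3,"travel": [37,-36,0],"dr": [0,0,0]}
    - {"gripper": 0.3,"travel": [37,-36,0],"dr": [0,0,0]}
    - {"gripper": 0.3,"travel": [12,-52,0],"dr": [0,0,0]}

```text
time: 1.4
position: [0.4104, -0.1962, 0.3038]
eef_rot: [-180.0, -0.0, 4.5]
force: [-0.3, 0.8, -0.3]
finger_gap: 0.0251
grasp_force: 0.0
```

Request:
arm_command:
  rows:
    - {"gripper": 0.3,"travel": [12,-52,0],"dr": [0,0,0]}
    - {"gripper": 0.3,"travel": [12,-52,0],"dr": [0,0,0]}
    - {"gripper": 0.3,"travel": [12,-52,0],"dr": [0,0,0]}
    - {"gripper": 0.3,"travel": [12,-52,0],"dr": [0,0,0]}
    - {"gripper": 0.3,"travel": [12,-52,0],"dr": [0,0,0]}

```text
time: 2.02
position: [0.4488, 0.0682, 0.3038]
eef_rot: [180.0, -0.0, 4.5]
force: [1.0, -0.2, 0.2]
finger_gap: 0.0253
grasp_force: 0.0
```

Request:
arm_command:
  rows:
    - {"gripper": 0.3,"travel": [8,-50,0],"dr": [0,0,0]}
    - {"gripper": 0.3,"travel": [0,0,0],"dr": [0,0,0]}
    - {"gripper": 0.3,"travel": [0,0,0],"dr": [0,0,0]}

```text
time: 2.4
position: [0.4529, 0.1166, 0.3036]
eef_rot: [180.0, 0.0, 4.5]
force: [0.1, 0.5, 0.3]
finger_gap: 0.0259
grasp_force: 0.0
```

```bash
python3 - <<'E'
from h import *
s,d=cam('wrist'); np.savez('w1.npz',**{k:np.array(v) for k,v in d.items()},ps=s['position'],er=s['eef_rot'])
print(s['time'],s['position'],s['eef_rot'],s['finger_gap'],s['joints'])
cl=np.load('clamp.npz')
f=d['frame'][:,:,::-1].copy()
C=np.array([[60,-160],[50,125],[-140,125],[-140,-30],[-60,-30],[-60,-160]])/1e3
pw=np.c_[C@cl['R'].T+cl['t'],np.full(6,.02)]
print(project(d,pw,s).round().tolist())
for q in project(d,pw,s): cv2.circle(f,tuple(int(v) for v in q.round()),3,(0,255,0),1)
cv2.imwrite('pics/w1.png',cv2.resize(f,(800,600)))
E
```

```text
2.4 [0.45290187 0.11660332 0.30363928] [1.79972161e+02 3.65943357e-02 4.48149718e+00] 0.025894740178722477 [-4.01563323e-01 -7.25713585e+00  1.08062633e+02 -3.14067557e-02
  7.92285959e+01  8.51228094e+01]
[[460.0, -26.0], [189.0, -14.0], [201.0, 162.0], [323.0, 162.0], [327.0, 96.0], [438.0, 96.0]]
```

View pics/w1.png

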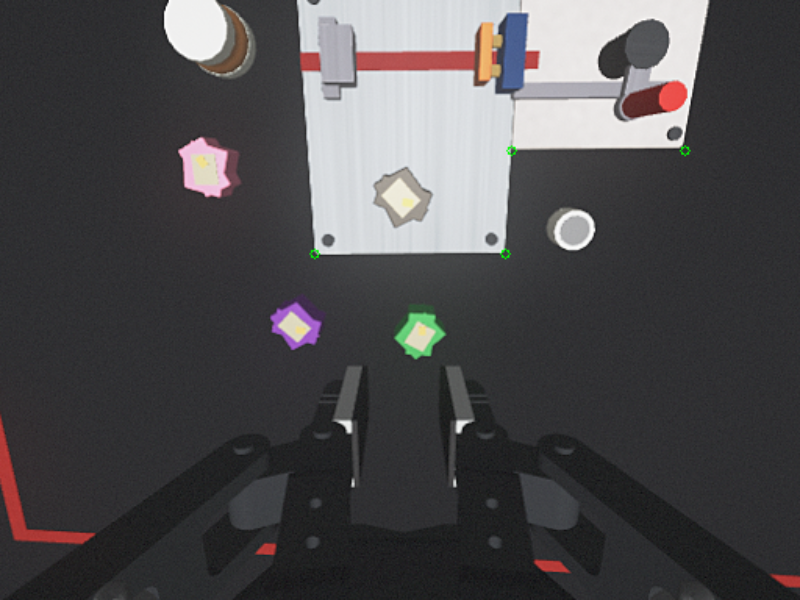

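The overlaid corners sit within about 1–2 mm of the bed corners (313,253), (506,253), (512,150) and (685,150). The rock is at (404,196). I'll measure its centre from this view.

```bash
cat >> h.py <<'E'
def spec(d,s,x0,y0,x1,y1,z=.033):
    cl=np.load('clamp.npz'); f=d['frame'].astype(int)
    m=((f[:,:,0]-f[:,:,2])>6).astype(np.uint8); r=np.zeros_like(m); r[y0:y1,x0:x1]=1; m*=r
    m=cv2.morphologyEx(m,cv2.MORPH_CLOSE,np.ones((5,5)))
    c=max(cv2.findContours(m,cv2.RETR_EXTERNAL,cv2.CHAIN_APPROX_NONE)[0],key=cv2.contourArea).reshape(-1,2)
    M=cv2.moments(c); q=[M['m10']/M['m00'],M['m01']/M['m00']]
    inv=lambda p:((p[:,:2]-cl['t'])@cl['R'])*1e3
    e=inv(onz(d,c,z,s)); lo=inv(onz(d,c,.02,s))
    print('pix',np.round(q,1),'centre',inv(onz(d,q,z,s)).round(1),'ext',e.min(0).round(1),e.max(0).round(1)); return e
E
python3 - <<'E'
from h import *
d=dict(np.load('w1.npz')); s={'position':d['ps'],'eef_rot':d['er']}
spec(d,s,230,100,285,150)
# red line: where is it in the clamp frame
f=d['frame'].astype(int); m=(f[:,:,0]-f[:,:,1]>60)&(f[:,:,0]-f[:,:,2]>60); 
cl=np.load('clamp.npz')
for u in (240,260,280,296):
    v=np.where(m[25:55,u])[0]+25
    w=onz(d,[[u,v.mean()]],.02,s); print(u,v.mean(),((w[:,:2]-cl['t'])@cl['R']*1e3).round(1))
cc=onz(d,[[313/1.5625,253.5/1.5625],[506/1.5625,253.5/1.5625],[685/1.5625,149/1.5625],[302/1.5625,61/1.5625]],.02,s); print(((cc[:,:2]-cl['t'])@cl['R']*1e3).round(1))
E
```

```text
pix [257.  125.8] centre [[-93.6  53.3]] ext [-114.9   32.1] [-72.5  73.4]
240 39.0 [[-0.2 72.2]]
260 38.5 [[ 0.3 49.9]]
280 38.5 [[ 0.3 27.6]]
296 38.5 [[0.3 9.7]]
[[-139.8  125.3]
 [-139.8  -31.5]
 [ -59.7 -160.9]
 [  -0.3  124.3]]
```

Request:
arm_command:
  rows:
    - {"gripper": 0.3,"travel": [0,0,50],"dr": [0,0,0]}
    - {"gripper": 0.3,"travel": [0,0,50],"dr": [0,0,0]}
    - {"gripper": 0.3,"travel": [0,0,50],"dr": [0,0,0]}
    - {"gripper": 0.3,"travel": [0,0,35],"dr": [0,0,0]}
    - {"gripper": 0.3,"travel": [0,0,15],"dr": [0,0,0]}

```text
time: 3.08
position: [0.4519, 0.1156, 0.102]
eef_rot: [-180.0, 0.2, 4.3]
force: [-1.4, -1.2, 0.7]
finger_gap: 0.0256
grasp_force: 0.0
```

Request:
arm_command:
  rows:
    - {"gripper": 0.3,"travel": [0,0,0],"dr": [0,0,0]}
    - {"gripper": 0.3,"travel": [0,0,0],"dr": [0,0,0]}

```text
time: 3.32
position: [0.4544, 0.1166, 0.1055]
eef_rot: [180.0, -0.2, 4.4]
force: [0.8, 0.5, 0.3]
finger_gap: 0.0257
grasp_force: 0.0
```

```bash
python3 - <<'E'
from h import *
s,d=cam('wrist'); e=get_image('side')
print(s['position'],s['force'])
f=e['frame'][150:300,150:400,::-1]
cv2.imwrite('pics/a2.png',np.hstack([cv2.resize(d['frame'][:,:,::-1],(400,300)),cv2.resize(f,(400,300))]))
E
```

```text
[0.45442745 0.11655984 0.10552284] [0.81570733 0.51971203 0.33381015]
```

View pics/a2.png

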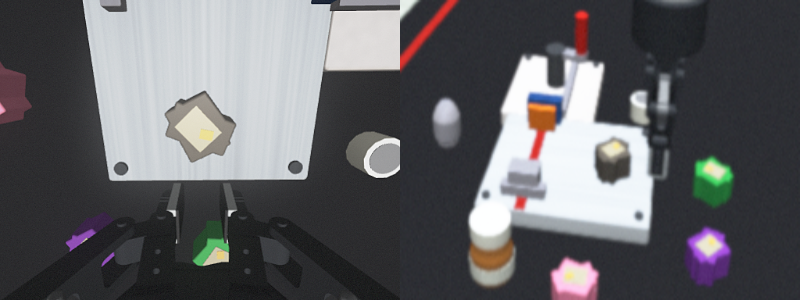

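The wrist view shows the rock's rear corner facing the gap between the fingers, and the side view shows the tips just above bed height, clear of the green rock. I lower a little, then push slowly.

Request:
arm_command:
  rows:
    - {"gripper": 0.3,"travel": [0,0,6],"dr": [0,0,0]}
    - {"gripper": 0.3,"travel": [5,0,0],"dr": [0,0,0]}
    - {"gripper": 0.3,"travel": [4,0,0],"dr": [0,0,0]}
    - {"gripper": 0.3,"travel": [2,0,0],"dr": [0,0,0]}
    - {"gripper": 0.3,"travel": [2,0,0],"dr": [0,0,0]}

```text
time: 4.05
position: [0.4662, 0.1179, 0.0979]
eef_rot: [-180.0, 0.0, 4.5]
force: [-0.0, -1.5, 0.1]
finger_gap: 0.0255
grasp_force: 0.0
```

Request:
arm_command:
  rows:
    - {"gripper": 0.3,"travel": [2,0,0],"dr": [0,0,0]}
    - {"gripper": 0.3,"travel": [2,0,0],"dr": [0,0,0]}
    - {"gripper": 0.3,"travel": [2,0,0],"dr": [0,0,0]}
    - {"gripper": 0.3,"travel": [2,0,0],"dr": [0,0,0]}
    - {"gripper": 0.3,"travel": [2,0,0],"dr": [0,0,0]}

```text
time: 4.68
position: [0.4761, 0.1187, 0.0979]
eef_rot: [-180.0, 0.0, 4.5]
force: [0.5, -0.5, -0.1]
finger_gap: 0.0253
grasp_force: 0.0
```

Request:
arm_command:
  rows:
    - {"gripper": 0.3,"travel": [2,0,0],"dr": [0,0,0]}
    - {"gripper": 0.3,"travel": [2,0,0],"dr": [0,0,0]}
    - {"gripper": 0.3,"travel": [2,0,0],"dr": [0,0,0]}
    - {"gripper": 0.3,"travel": [2,0,0],"dr": [0,0,0]}
    - {"gripper": 0.3,"travel": [2,0,0],"dr": [0,0,0]}

```text
time: 5.3
position: [0.4861, 0.1195, 0.0979]
eef_rot: [-180.0, -0.0, 4.5]
force: [-0.4, -0.1, 0.5]
finger_gap: 0.0256
grasp_force: 0.2
```

```bash
cat >> h.py <<'E'
def tcpc(s):
    cl=np.load('clamp.npz'); return ((s['position'][:2]-cl['t'])@cl['R']*1e3).round(1),s['position'][2].round(4)
E
python3 - <<'E'
from h import *
s,d=cam('wrist'); print(tcpc(s),s['force'].round(1))
cv2.imwrite('pics/a3.png',cv2.resize(d['frame'][90:340,100:430,::-1],(792,600)))
spec(d,s,190,60,320,235)
E
```

```text
(array([-111.1,   52.8]), np.float64(0.0979)) [-0.4 -0.1  0.5]
pix [248.1 212.3] centre [[-87.   57.7]] ext [-99.3  34.7] [-68.9  80.7]
```

View pics/a3.png

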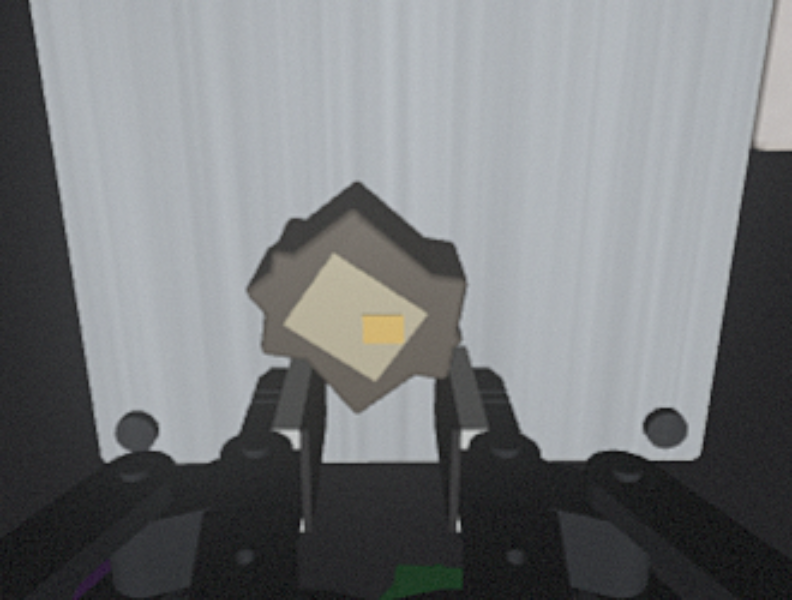

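The rear corner sits in the gap between the fingers, with the rock outline spanning (248–465, 182–412) in the crop. I continue pushing slightly diagonally.

Request:
arm_command:
  rows:
    - {"gripper": 0.3,"travel": [2,0.3,0],"dr": [0,0,0]}
    - {"gripper": 0.3,"travel": [3,0.4,0],"dr": [0,0,0]}
    - {"gripper": 0.3,"travel": [4,0.5,0],"dr": [0,0,0]}
    - {"gripper": 0.3,"travel": [4,0.5,0],"dr": [0,0,0]}
    - {"gripper": 0.3,"travel": [4,0.5,0],"dr": [0,0,0]}

```text
time: 5.98
position: [0.5034, 0.1185, 0.0979]
eef_rot: [-180.0, -0.0, 4.5]
force: [0.3, 0.2, -0.8]
finger_gap: 0.0256
grasp_force: 0.2
```

Request:
arm_command:
  rows:
    - {"gripper": 0.3,"travel": [4,0.5,0],"dr": [0,0,0]}
    - {"gripper": 0.3,"travel": [4,0.5,0],"dr": [0,0,0]}
    - {"gripper": 0.3,"travel": [4,0.5,0],"dr": [0,0,0]}
    - {"gripper": 0.3,"travel": [4,0.5,0],"dr": [0,0,0]}
    - {"gripper": 0.3,"travel": [4,0.5,0],"dr": [0,0,0]}

```text
time: 6.6
position: [0.5235, 0.1176, 0.0979]
eef_rot: [180.0, -0.0, 4.5]
force: [-0.4, -0.0, -0.6]
finger_gap: 0.0256
grasp_force: 0.2
```

Request:
arm_command:
  rows:
    - {"gripper": 0.3,"travel": [4,0.5,0],"dr": [0,0,0]}
    - {"gripper": 0.3,"travel": [4,0.5,0],"dr": [0,0,0]}
    - {"gripper": 0.3,"travel": [3,0.4,0],"dr": [0,0,0]}
    - {"gripper": 0.3,"travel": [2,0.3,0],"dr": [0,0,0]}
    - {"gripper": 0.3,"travel": [1,0,0],"dr": [0,0,0]}

```text
time: 7.22
position: [0.5374, 0.117, 0.0979]
eef_rot: [180.0, 0.0, 4.5]
force: [-0.7, 0.6, 0.4]
finger_gap: 0.0256
grasp_force: 0.3
```

```bash
cat >> h.py <<'E'
def pale(d,s,x0,y0,x1,y1,z=.046):
    "centre of pale top patch incl. contour, clamp mm"
    cl=np.load('clamp.npz'); hs=cv2.cvtColor(d['frame'],cv2.COLOR_RGB2HSV)
    f=d['frame'].astype(int)
    m=((f[:,:,0]-f[:,:,2]>18)&(f[:,:,0]>130)).astype(np.uint8); r=np.zeros_like(m); r[y0:y1,x0:x1]=1; m*=r
    c=max(cv2.findContours(m,cv2.RETR_EXTERNAL,cv2.CHAIN_APPROX_NONE)[0],key=cv2.contourArea)
    (q,wh,a)=cv2.minAreaRect(c)
    p=onz(d,q,z,s); print('pale',np.round(q,1),np.round(wh),a,((p[:,:2]-cl['t'])@cl['R']*1e3).round(1))
E
python3 - <<'E'
from h import *
d=dict(np.load('w1.npz')); s={'position':d['ps'],'eef_rot':d['er']}
pale(d,s,230,100,285,150)
s,d=cam('wrist'); print(tcpc(s),s['force'].round(1))
pale(d,s,190,150,320,260)
t=get_image('top'); pale(t,None,225,145,270,220); 
o=onz(d,[248.3,219.6],.046,{'position':np.array([.4861,.1195,.0979]),'eef_rot':[-180,0,4.5]}); cl=np.load('clamp.npz'); print('prev outline centre',(o[:,:2]-cl['t'])@cl['R']*1e3)
cv2.imwrite('pics/a4.png',np.hstack([cv2.resize(d['frame'][40:290,100:430,::-1],(528,400)),cv2.resize(t['frame'][130:230,200:265,::-1],(260,400))]))
E
```

```text
pale [256.5 126. ] [21. 18.] 45.0 [[-92.8  53.8]]
(array([-60.2,  46.3]), np.float64(0.0979)) [-0.7  0.6  0.4]
pale [246.  224.9] [48. 37.] 29.05460548400879 [[-37.3  51.8]]
pale [247.  194.5] [44. 21.] 0.0 [[-54.3  52. ]]
prev outline centre [[-85.50303345  57.19974867]]
```

View pics/a4.png

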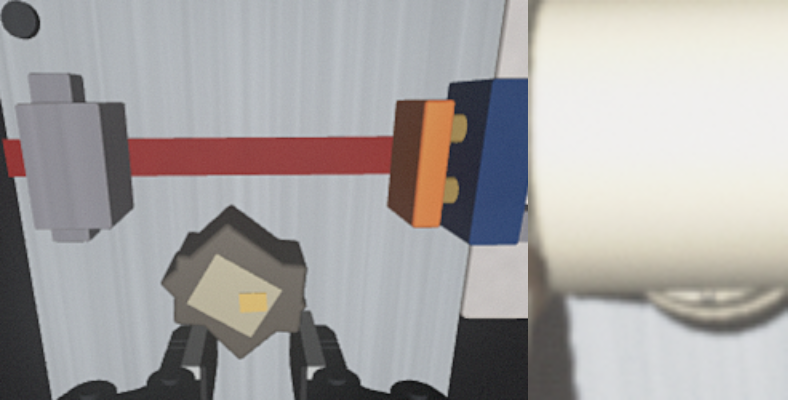

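Wrist view: the rock centre is at crop (236,291), about (-38, 52) mm in the clamp frame, and the red line at row 157 runs between the jaws at (120,165) and (415,165). The arm hides the rock in the top view. I continue with +37 mm in x and −9 mm in y.

Request:
arm_command:
  rows:
    - {"gripper": 0.3,"travel": [2,0.5,0],"dr": [0,0,0]}
    - {"gripper": 0.3,"travel": [3,0.7,0],"dr": [0,0,0]}
    - {"gripper": 0.3,"travel": [3,0.7,0],"dr": [0,0,0]}
    - {"gripper": 0.3,"travel": [3,0.7,0],"dr": [0,0,0]}
    - {"gripper": 0.3,"travel": [3,0.7,0],"dr": [0,0,0]}

```text
time: 7.95
position: [0.5517, 0.1148, 0.0979]
eef_rot: [180.0, 0.0, 4.5]
force: [-1.2, 0.4, 0.2]
finger_gap: 0.0255
grasp_force: 0.2
```

Request:
arm_command:
  rows:
    - {"gripper": 0.3,"travel": [3,0.8,0],"dr": [0,0,0]}
    - {"gripper": 0.3,"travel": [3,0.8,0],"dr": [0,0,0]}
    - {"gripper": 0.3,"travel": [3,0.8,0],"dr": [0,0,0]}
    - {"gripper": 0.3,"travel": [3,0.8,0],"dr": [0,0,0]}
    - {"gripper": 0.3,"travel": [2,0.5,0],"dr": [0,0,0]}

```text
time: 8.57
position: [0.566, 0.1121, 0.0979]
eef_rot: [180.0, -0.0, 4.5]
force: [-0.9, 0.9, 0.0]
finger_gap: 0.0256
grasp_force: 0.2
```

Request:
arm_command:
  rows:
    - {"gripper": 0.3,"travel": [2,0.5,0],"dr": [0,0,0]}
    - {"gripper": 0.3,"travel": [2,0.5,0],"dr": [0,0,0]}
    - {"gripper": 0.3,"travel": [1,0.3,0],"dr": [0,0,0]}
    - {"gripper": 0.3,"travel": [1,0.2,0],"dr": [0,0,0]}

```text
time: 9.07
position: [0.5719, 0.1112, 0.0979]
eef_rot: [-180.0, 0.0, 4.5]
force: [-1.5, 0.5, -0.8]
finger_gap: 0.0257
grasp_force: 0.3
```

```bash
cat > look.py <<'E'
from h import *
import sys
s,d=cam('wrist'); print(tcpc(s),s['force'].round(1))
pale(d,s,190,150,320,260); spec(d,s,195,140,310,260)
np.savez(sys.argv[1]+'.npz',**{k:np.array(v) for k,v in d.items()},ps=s['position'],er=s['eef_rot'])
E
python3 look.py w5
```

```text
(array([-26.2,  37.8]), np.float64(0.0979)) [-1.5  0.5 -0.8]
pale [246.  225.1] [49. 37.] 28.610462188720703 [[-3.4 43.3]]
pix [249.8 217. ] centre [[-4.8 41.9]] ext [-29.3  11.7] [15.  69.8]
```

Request:
arm_command:
  rows:
    - {"gripper": 0.3,"travel": [1.5,0.2,0],"dr": [0,0,0]}
    - {"gripper": 0.3,"travel": [1.5,0,0],"dr": [0,0,0]}
    - {"gripper": 0.3,"travel": [0.7,0,0],"dr": [0,0,0]}
    - {"gripper": 0.3,"travel": [0,0,0],"dr": [0,0,0]}

```text
time: 9.62
position: [0.5757, 0.1113, 0.0979]
eef_rot: [180.0, -0.0, 4.5]
force: [-0.3, -0.5, -0.8]
finger_gap: 0.0258
grasp_force: 0.0
```

```bash
python3 look.py w6
```

```text
(array([-22.4,  37.6]), np.float64(0.0979)) [-0.3 -0.5 -0.8]
pale [246.3 225.1] [49. 37.] 28.810794830322266 [[ 0.4 43. ]]
pix [250.3 218.7] centre [[-1.9 41.5]] ext [-25.5  11.3] [18.8 69.9]
```

Request:
arm_command:
  rows:
    - {"gripper": 0.3,"travel": [-5,0,0],"dr": [0,0,0]}
    - {"gripper": 0.3,"travel": [-20,0,0],"dr": [0,0,0]}
    - {"gripper": 0.3,"travel": [-25,0,-10],"dr": [0,0,0]}
    - {"gripper": 0.4,"travel": [-10,0,-50],"dr": [0,0,0]}
    - {"gripper": 0.6,"travel": [0,0,-50],"dr": [0,0,0]}

```text
time: 10.3
position: [0.5142, 0.1066, 0.2085]
eef_rot: [-180.0, 0.1, 4.5]
force: [0.9, -0.6, -0.5]
finger_gap: 0.0507
grasp_force: 0.0
```

Request:
arm_command:
  rows:
    - {"gripper": 0.6,"travel": [0,0,-40],"dr": [0,0,0]}
    - {"gripper": 0.6,"travel": [0,20,-20],"dr": [0,0,0]}
    - {"gripper": 0.6,"travel": [0,20,0],"dr": [0,0,0]}
    - {"gripper": 0.6,"travel": [0,0,0],"dr": [0,0,0]}
    - {"gripper": 0.6,"travel": [0,0,0],"dr": [0,0,0]}

```text
time: 10.92
position: [0.5184, 0.0672, 0.2674]
eef_rot: [-180.0, 0.1, 4.5]
force: [-0.3, -0.3, -0.2]
finger_gap: 0.0512
grasp_force: 0.0
```

```bash
python3 - <<'E'
from h import *
s,d=cam('wrist'); print(s['time'],tcpc(s),s['eef_rot'])
np.savez('w7.npz',**{k:np.array(v) for k,v in d.items()},ps=s['position'],er=s['eef_rot'])
cl=np.load('clamp.npz'); c=cl['R']@[0,.0425]+cl['t']; q=project(d,[*c,.046],s)[0].astype(int); print(q)
spec(d,s,q[0]-45,q[1]-40,q[0]+30,q[1]+35); pale(d,s,q[0]-45,q[1]-40,q[0]+30,q[1]+35)
f=d['frame'].astype(int); m=((f[:,:,0]>140)&(f[:,:,1]<70)&(f[:,:,2]<70)).astype(np.uint8)
h=project(d,[*(cl['R']@[-.035,-.1]+cl['t']),.107],s)[0]; print('handle top pred',h)
cv2.imwrite('pics/a7.png',cv2.resize(d['frame'][:,:,::-1],(800,600)))
E
```

```text
10.925 (array([-83. ,  -1.8]), np.float64(0.2674)) [-1.79966748e+02  5.78378404e-02  4.45576468e+00]
[212  96]
pix [210.5  95.2] centre [[ 1.  46.4]] ext [-21.4  15.2] [22.7 83. ]
pale [211.9  95.3] [25. 20.] 30.256441116333008 [[ 0.6 42.9]]
handle top pred [379.60300609 140.43109617]
```

View pics/a7.png

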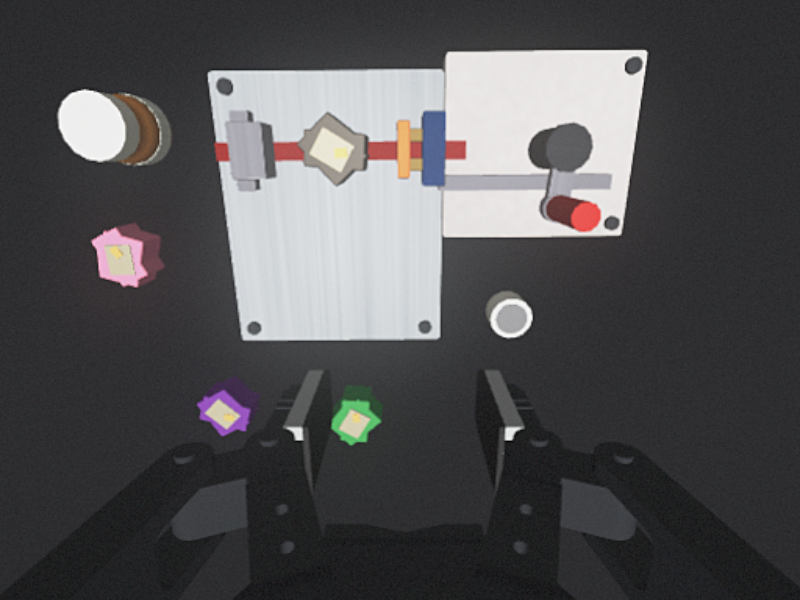

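The rock is on the red line between the jaws at (333,148), about (0.6, 43) mm. The handle top is at (585,216). Next I measure the handle and the orange jaw.

```bash
python3 - <<'E'
from h import *
d=dict(np.load('w7.npz')); s={'position':d['ps'],'eef_rot':d['er']}
cl=np.load('clamp.npz'); inv=lambda p:((p[:,:2]-cl['t'])@cl['R']*1e3).round(1)
f=d['frame'].astype(int)
m=((f[:,:,0]>200)&(f[:,:,1]<90)).astype(np.uint8)*255; m[:,:350]=0
c=max(cv2.findContours(m,cv2.RETR_EXTERNAL,cv2.CHAIN_APPROX_NONE)[0],key=cv2.contourArea)
print(cv2.minEnclosingCircle(c),inv(onz(d,cv2.minEnclosingCircle(c)[0],.107,s)))
m2=((f[:,:,0]-f[:,:,2]>70)&(f[:,:,1]-f[:,:,2]>30)&(f[:,:,0]>150)).astype(np.uint8); m2[:,:245]=0; m2[:70]=0;m2[120:]=0; m2[:,280:]=0
y,x=np.where(m2); print(x.min(),x.max(),y.min(),y.max(), inv(onz(d,[[x.min()-.5,95],[x.max()+.5,95],[260,y.min()],[260,y.max()]],.048,s)))
print('post',inv(onz(d,np.array([[568,148]])/1.5625,.1,s)))
E
```

```text
((374.20001220703125, 137.875), 9.669922828674316) [[-33.  -95.4]]
254 269 77 113 [[  0.9   2.4]
 [  0.9 -13.1]
 [ 17.   -3.8]
 [-15.9  -3.9]]
post [[ -0.  -85.5]]
```

Request:
arm_command:
  rows:
    - {"gripper": 0.6,"travel": [24,47,0],"dr": [0,0,0]}
    - {"gripper": 0.6,"travel": [24.5,46.6,0],"dr": [0,0,0]}
    - {"gripper": 0.6,"travel": [0,0,50],"dr": [0,0,0]}
    - {"gripper": 0.6,"travel": [0,0,30],"dr": [0,0,0]}
    - {"gripper": 0.6,"travel": [0,0,0],"dr": [0,0,0]}

```text
time: 11.6
position: [0.5725, -0.0217, 0.1846]
eef_rot: [-179.9, 0.4, 4.5]
force: [0.6, -0.5, 0.3]
finger_gap: 0.0509
grasp_force: 0.0
```

```bash
python3 - <<'E'
from h import *
s,d=cam('wrist'); print(s['time'],tcpc(s),s['force'].round(1))
t=get_image('side')
cv2.imwrite('pics/a8.png',np.hstack([cv2.resize(d['frame'][:,:,::-1],(400,300)),cv2.resize(t['frame'][110:260,140:340,::-1],(400,300))]))
P=lambda a:np.array([-35*np.cos(a),-35*np.sin(a)])
a=np.arange(.13,3.8,.2)
print([(P(y)-P(x)).round(1).tolist() for x,y in zip(a,a[1:])])
E
```

```text
11.6 (array([-36. , -94.7]), np.float64(0.1846)) [ 0.6 -0.5  0.3]
[[1.6, -6.8], [2.9, -6.4], [4.1, -5.6], [5.2, -4.7], [6.0, -3.6], [6.6, -2.3], [6.9, -1.0], [7.0, 0.4], [6.8, 1.8], [6.3, 3.1], [5.5, 4.3], [4.6, 5.3], [3.4, 6.1], [2.1, 6.7], [0.8, 6.9], [-0.6, 7.0], [-2.0, 6.7], [-3.3, 6.2]]
```

View pics/a8.png

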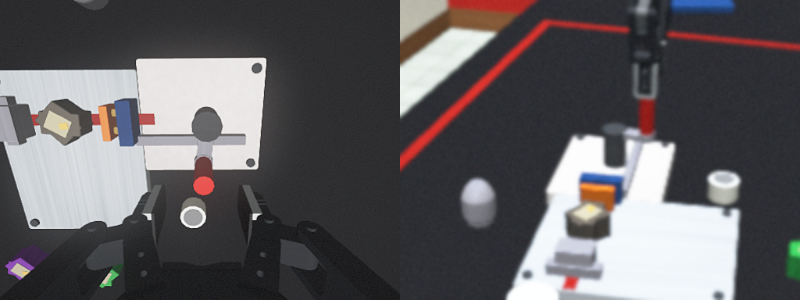

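The handle top at (204,185) is centred between the fingers. I descend and pinch.

Request:
arm_command:
  rows:
    - {"gripper": 0.6,"travel": [0,0,25],"dr": [0,0,0]}
    - {"gripper": 0.6,"travel": [0,0,20],"dr": [0,0,0]}
    - {"gripper": 0.6,"travel": [0,0,0],"dr": [0,0,0]}
    - {"gripper": 0.3,"travel": [0,0,0],"dr": [0,0,0]}
    - {"gripper": 0.2,"travel": [0,0,0],"dr": [0,0,0]}
  grip_force: 30

```text
time: 12.32
position: [0.5755, -0.023, 0.1447]
eef_rot: [179.9, -0.2, 4.5]
force: [-0.1, 0.3, -0.4]
finger_gap: 0.0171
grasp_force: 0.0
```

Request:
arm_command:
  rows:
    - {"gripper": 0.1,"travel": [0,0,0],"dr": [0,0,0]}
    - {"gripper": 0.1,"travel": [0,0,0],"dr": [0,0,0]}
    - {"gripper": 0.1,"travel": [0,0,0],"dr": [0,0,0]}

```text
time: 12.7
position: [0.5754, -0.0228, 0.1446]
eef_rot: [180.0, -0.1, 4.5]
force: [-1.2, 1.7, 6.9]
finger_gap: 0.0152
grasp_force: 29.2
```

```bash
python3 -c "
from h import *
s=get_state();print(tcpc(s),s['force'].round(1),s['eef_rot'])"
```

```text
(array([-33.1, -96. ]), np.float64(0.1446)) [-1.2  1.7  6.9] [ 1.79977776e+02 -1.42133409e-01  4.45962660e+00]
```

Request:
arm_command:
  rows:
    - {"gripper": 0.1,"travel": [0.8,-3.5,0],"dr": [0,0,0]}
    - {"gripper": 0.1,"travel": [0.8,-3.3,0],"dr": [0,0,0]}
    - {"gripper": 0.1,"travel": [2.9,-6.4,0],"dr": [0,0,0]}
    - {"gripper": 0.1,"travel": [4.1,-5.6,0],"dr": [0,0,0]}
    - {"gripper": 0.1,"travel": [5.2,-4.7,0],"dr": [0,0,0]}

```text
time: 13.32
position: [0.5859, 0.0015, 0.1445]
eef_rot: [180.0, 0.2, 4.5]
force: [-8.5, 0.4, 11.5]
finger_gap: 0.0152
grasp_force: 30.0
```

Request:
arm_command:
  rows:
    - {"gripper": 0.1,"travel": [6,-3.6,0],"dr": [0,0,0]}
    - {"gripper": 0.1,"travel": [6.6,-2.3,0],"dr": [0,0,0]}
    - {"gripper": 0.1,"travel": [6.9,-1,0],"dr": [0,0,0]}
    - {"gripper": 0.1,"travel": [3.5,0.2,0],"dr": [0,0,0]}
    - {"gripper": 0.1,"travel": [3.5,0.2,0],"dr": [0,0,0]}

```text
time: 13.95
position: [0.6122, 0.0117, 0.1446]
eef_rot: [-179.9, 0.0, 4.5]
force: [-5.7, 6.1, 11.0]
finger_gap: 0.0156
grasp_force: 30.0
```

```bash
cat > st.py <<'E'
from h import *
s,d=cam('wrist'); p,z=tcpc(s); cl=np.load('clamp.npz'); F=cl['R'].T@s['force'][:2]
a=np.arctan2(p[1]+100,-p[0]); a=a%(2*np.pi)
print(s['time'],p,'r',np.hypot(p[0],p[1]+100).round(1),'phi',a.round(3),'F',F.round(1),'tang',(-(F@[np.sin(a),np.cos(a)])).round(1),'rad',(F@[-np.cos(a),np.sin(a)]).round(1))
s0=s
P=[*(cl['R']@[0,.03]+cl['t']),.046]; q=project(d,P,s)[0].astype(int); print(q)
np.savez('last.npz',**{k:np.array(v) for k,v in d.items()},ps=s['position'],er=s['eef_rot'])
E
python3 st.py
```

```text
13.95 [  6.3 -64.4] r 36.2 phi 1.746 F [-5.3  6.5] tang 6.3 rad 5.5
[114 235]
```

Request:
arm_command:
  rows:
    - {"gripper": 0.1,"travel": [3.4,0.9,0],"dr": [0,0,0]}
    - {"gripper": 0.1,"travel": [3.4,0.9,0],"dr": [0,0,0]}
    - {"gripper": 0.1,"travel": [3.2,1.5,0],"dr": [0,0,0]}
    - {"gripper": 0.1,"travel": [3.1,1.6,0],"dr": [0,0,0]}
    - {"gripper": 0.1,"travel": [2.8,2.1,0],"dr": [0,0,0]}

```text
time: 14.62
position: [0.6293, 0.0063, 0.1446]
eef_rot: [-179.8, -0.1, 4.5]
force: [-1.6, 7.0, 9.0]
finger_gap: 0.0153
grasp_force: 29.8
```

Request:
arm_command:
  rows:
    - {"gripper": 0.1,"travel": [2.7,2.2,0],"dr": [0,0,0]}
    - {"gripper": 0.1,"travel": [2.3,2.6,0],"dr": [0,0,0]}
    - {"gripper": 0.1,"travel": [2.3,2.7,0],"dr": [0,0,0]}
    - {"gripper": 0.1,"travel": [0,0,0],"dr": [0,0,0]}

```text
time: 15.12
position: [0.6376, -0.0011, 0.1446]
eef_rot: [-179.9, -0.2, 4.5]
force: [-0.3, 6.3, 6.5]
finger_gap: 0.0151
grasp_force: 29.5
```

```bash
python3 st.py; python3 - <<'E'
from h import *
d=dict(np.load('last.npz')); t=get_image('top')['frame'][110:260,190:390,::-1]; w=d['frame'][:,:,::-1]
cv2.imwrite('pics/a9.png',np.hstack([cv2.resize(w,(400,300)),cv2.resize(t,(400,300))]))
E
```

```text
15.125 [ 30.6 -79.2] r 37.0 phi 2.545 F [0.2 6.3] tang 5.0 rad 3.7
[ 98 268]
```

View pics/a9.png

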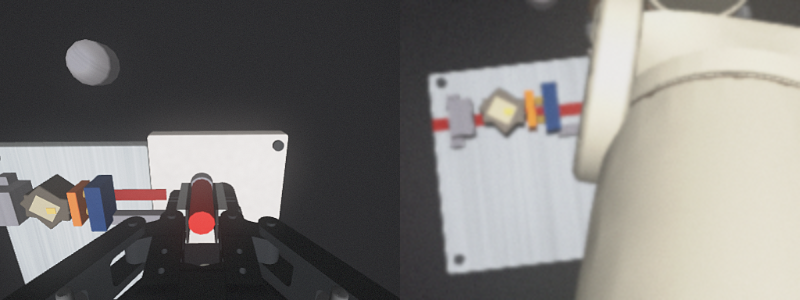

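Wrist view: the handle is pinched at (202,222). Top view: the rock at (502,112) is close to the fixed jaw at (460,115), with the orange jaw at (530,110) just behind it. From here I work from numbers only, tracking jaw and rock positions in the wrist images and the handle force.

```bash
cat >> st.py <<'E'
def meas():
    f=d['frame']; hs=cv2.cvtColor(f,cv2.COLOR_RGB2HSV)
    out={}
    for n,lo,hi,off,z,zz in (('orange',(8,150,40),(20,255,255),14*2.52-8,.048,0),('blue',(105,130,30),(125,255,255),14*2.52-25,.048,0),('pale',(15,30,90),(32,140,255),55,.046,0)):
        c0=project(d,[*(cl['R']@[0,off/1e3]+cl['t']),z],s)[0]
        m=cv2.inRange(hs,lo,hi); r=np.zeros_like(m); cv2.circle(r,tuple(int(v) for v in c0),45,255,-1); m&=r
        if n!='pale':
            v=hs[:,:,2][m>0]; th,_=cv2.threshold(v.reshape(-1,1).astype(np.uint8),0,255,cv2.THRESH_OTSU); m[hs[:,:,2]<=th]=0
        cs=cv2.findContours(m,cv2.RETR_EXTERNAL,cv2.CHAIN_APPROX_NONE)[0]
        if not cs: print(n,'none'); continue
        c=max(cs,key=cv2.contourArea); M=cv2.moments(c)
        q=[M['m10']/max(M['m00'],1),M['m01']/max(M['m00'],1)]; w=onz(d,q,z,s); e=onz(d,c.reshape(-1,2),z,s); e=(e[:,:2]-cl['t'])@cl['R']*1e3
        out[n]=((w[:,:2]-cl['t'])@cl['R']*1e3)[0]; print(n,cv2.contourArea(c),np.round(q,1),out[n].round(1),'y',e[:,1].min().round(1),e[:,1].max().round(1))
    hx=p[0]-1.5; print('phi_h',np.arctan2(p[1]+100,-hx).round(3),'orange free y',(14*np.arctan2(p[1]+100,-hx)).round(1) if p[1]>-100 else 14*(np.pi+np.arctan2(-p[1]-100,hx)))
meas()
E
python3 st.py
```

```text
15.225 [ 30.6 -79.2] r 37.0 phi 2.545 F [-0.4  5.5] tang 4.8 rad 2.8
[ 98 268]
orange 403.0 [ 94.5 267.1] [ 2.5 31.2] y 27.6 35.0
blue 116.0 [127.8 289.4] [-15.3  11.2] y 6.3 19.1
pale 1000.0 [ 60.5 267.3] [ 1.1 55.8] y 37.7 73.7
phi_h 2.521 orange free y 35.3
```

Request:
arm_command:
  rows:
    - {"gripper": 0.1,"travel": [1.5,2.5,0],"dr": [0,0,0]}
    - {"gripper": 0.1,"travel": [1.4,2.5,0],"dr": [0,0,0]}
    - {"gripper": 0.1,"travel": [0.7,1.5,0],"dr": [0,0,0]}
    - {"gripper": 0.1,"travel": [0.5,1.5,0],"dr": [0,0,0]}

```text
time: 15.78
position: [0.6422, -0.0086, 0.1446]
eef_rot: [-179.9, -0.2, 4.5]
force: [-0.7, 7.1, 5.5]
finger_gap: 0.0151
grasp_force: 29.5
```

```bash
python3 st.py
```

```text
15.775 [ 34.6 -87. ] r 37.0 phi 2.782 F [-0.2  7.1] tang 6.7 rad 2.3
[ 88 273]
orange 396.0 [ 79.2 272.2] [ 2.5 34.5] y 30.9 38.2
blue 2.5 [118.5 294.1] [-15.2  10.5] y 10.0 11.2
pale 988.0 [ 43.8 273. ] [ 0.5 60.4] y 41.7 78.8
phi_h 2.767 orange free y 38.7
```

Request:
arm_command:
  rows:
    - {"gripper": 0.1,"travel": [0.4,1.1,0],"dr": [0,0,0]}
    - {"gripper": 0.1,"travel": [0.3,1.1,0],"dr": [0,0,0]}
    - {"gripper": 0.1,"travel": [0.3,1.1,0],"dr": [0,0,0]}
    - {"gripper": 0.1,"travel": [0.3,1.1,0],"dr": [0,0,0]}
    - {"gripper": 0.1,"travel": [0.2,1.1,0],"dr": [0,0,0]}

```text
time: 16.45
position: [0.6442, -0.014, 0.1446]
eef_rot: [-179.9, -0.2, 4.5]
force: [0.1, 6.0, 5.6]
finger_gap: 0.0151
grasp_force: 29.5
```

```bash
python3 st.py
```

```text
16.45 [ 36.1 -92.5] r 36.9 phi 2.937 F [0.6 5.9] tang 5.7 rad 1.8
[ 80 275]
orange 399.0 [ 68.4 274.2] [ 2.5 36.6] y 32.9 40.3
blue 4.5 [107.3 294. ] [-13.5  12.8] y 12.2 13.4
pale 1266.5 [ 31.6 274.8] [ 0.7 63.6] y 43.9 83.5
phi_h 2.928 orange free y 41.0
```

Request:
arm_command:
  rows:
    - {"gripper": 0.1,"travel": [0.2,1,0],"dr": [0,0,0]}
    - {"gripper": 0.1,"travel": [0.1,1,0],"dr": [0,0,0]}
    - {"gripper": 0.1,"travel": [0.1,1,0],"dr": [0,0,0]}

```text
time: 16.88
position: [0.6448, -0.0167, 0.1446]
eef_rot: [-179.8, -0.2, 4.5]
force: [0.2, 7.2, 5.8]
finger_gap: 0.0151
grasp_force: 29.5
```

```bash
python3 st.py
```

```text
16.875 [ 36.6 -95.3] r 36.9 phi 3.014 F [0.8 7.2] tang 7.0 rad 1.7
[ 76 276]
orange 392.5 [ 64.4 274.8] [ 2.4 36.8] y 33.1 40.5
blue 1.0 [102.7 297. ] [-15.6  13.7] y 13.4 14.2
pale 1322.0 [ 28.6 272.4] [ 3.  62.5] y 43.8 81.7
phi_h 3.008 orange free y 42.1
```

Request:
arm_command:
  rows:
    - {"gripper": 0.1,"travel": [0.1,0.8,0],"dr": [0,0,0]}
    - {"gripper": 0.1,"travel": [0.1,0.8,0],"dr": [0,0,0]}
    - {"gripper": 0.1,"travel": [0,0.8,0],"dr": [0,0,0]}

```text
time: 17.3
position: [0.6452, -0.0189, 0.1446]
eef_rot: [-179.8, -0.2, 4.5]
force: [-0.2, 8.5, 6.2]
finger_gap: 0.0151
grasp_force: 29.5
```

```bash
python3 st.py
```

```text
17.3 [ 36.7 -97.5] r 36.8 phi 3.074 F [0.4 8.4] tang 8.4 rad 1.0
[ 73 276]
orange 393.0 [ 61.2 274.9] [ 2.5 36.9] y 33.1 40.6
blue 0.5 [ 35.2 124.7] [102.3  30.6] y 25.5 27.2
pale 1280.5 [ 26.  272.7] [ 2.9 62.2] y 44.0 81.0
phi_h 3.071 orange free y 43.0
```

Request:
arm_command:
  rows:
    - {"gripper": 0.1,"travel": [0,0.8,0],"dr": [0,0,0]}
    - {"gripper": 0.1,"travel": [0,0.8,0],"dr": [0,0,0]}

```text
time: 17.6
position: [0.6453, -0.0203, 0.1446]
eef_rot: [-179.8, -0.2, 4.5]
force: [-0.3, 8.8, 6.1]
finger_gap: 0.0147
grasp_force: 29.5
```

```bash
python3 st.py
```

```text
17.6 [ 36.8 -98.9] r 36.8 phi 3.112 F [0.4 8.8] tang 8.8 rad 0.7
[ 71 276]
orange 406.0 [ 59.1 275.1] [ 2.3 36.9] y 33.1 40.7
blue 1.0 [ 69.5 260. ] [14.  27.5] y 27.2 27.8
pale 1208.0 [ 22.7 272.5] [ 3.1 63.1] y 44.0 80.8
phi_h 3.11 orange free y 43.5
```

Two estimates agree on about 7 N of clamping: spring compression of about 2.4 mm, and a handle force of 8.8 N. I release the handle and lift away.

Request:
arm_command:
  rows:
    - {"gripper": 0.25,"travel": [0,0,0],"dr": [0,0,0]}
    - {"gripper": 0.45,"travel": [0,0,0],"dr": [0,0,0]}
    - {"gripper": 0.5,"travel": [0,0,0],"dr": [0,0,0]}
    - {"gripper": 0.5,"travel": [0,0,-15],"dr": [0,0,0]}
    - {"gripper": 0.5,"travel": [0,0,-40],"dr": [0,0,0]}

```text
time: 18.27
position: [0.643, -0.0223, 0.1968]
eef_rot: [-179.9, 0.3, 4.4]
force: [-0.2, 0.1, 0.1]
finger_gap: 0.0428
grasp_force: 0.0
```

Request:
arm_command:
  rows:
    - {"gripper": 0.5,"travel": [0,0,-50],"dr": [0,0,0]}
    - {"gripper": 0.5,"travel": [-40,-20,-30],"dr": [0,0,0]}
    - {"gripper": 0.5,"travel": [-50,-20,0],"dr": [0,0,0]}
    - {"gripper": 0.5,"travel": [-40,0,0],"dr": [0,0,0]}
    - {"gripper": 0.5,"travel": [0,0,0],"dr": [0,0,0]}

```text
time: 18.9
position: [0.5096, 0.0077, 0.2785]
eef_rot: [180.0, 0.0, 4.5]
force: [0.1, -1.1, 0.6]
finger_gap: 0.0426
grasp_force: 0.0
```

Request:
arm_command:
  rows:
    - {"gripper": 0.5,"travel": [0,0,0],"dr": [0,0,0]}
    - {"gripper": 0.5,"travel": [0,0,0],"dr": [0,0,0]}

```text
time: 19.15
position: [0.5128, 0.0071, 0.2786]
eef_rot: [180.0, -0.1, 4.4]
force: [-0.4, 0.6, 0.6]
finger_gap: 0.0427
grasp_force: 0.0
```

```bash
python3 st.py; python3 - <<'E'
from h import *
d=dict(np.load('last.npz')); s={'position':d['ps'],'eef_rot':d['er']}
cl=np.load('clamp.npz'); inv=lambda p:((p[:,:2]-cl['t'])@cl['R']*1e3).round(1)
q=project(d,[*(cl['R']@[0,.063]+cl['t']),.046],s)[0].astype(int); pale(d,s,q[0]-22,q[1]-25,q[0]+22,q[1]+25)
f=d['frame'].astype(int); h=project(d,[*(cl['R']@[.035,-.1]+cl['t']),.107],s)[0].astype(int)
m=((f[:,:,0]>150)&(f[:,:,1]<90)&(f[:,:,2]<90)).astype(np.uint8); r=np.zeros_like(m); cv2.circle(r,tuple(int(v) for v in h),30,1,-1); m*=r
m2=(f[:,:,0]>0.85*f[:,:,0][m>0].max()).astype(np.uint8)*m
c=max(cv2.findContours(m2,cv2.RETR_EXTERNAL,cv2.CHAIN_APPROX_NONE)[0],key=cv2.contourArea)
print('handle',cv2.minEnclosingCircle(c),inv(onz(d,cv2.minEnclosingCircle(c)[0],.107,s)))
E
```

```text
19.15 [-93.3 -61.3] r 101.0 phi 0.393 F [-0.3  0.6] tang -0.4 rad 0.5
[166  85]
orange 10.0 [154.7  71.8] [12.9 39.6] y 36.9 41.5
blue 0.0 [0. 0.] [ 72.9 173.3] y 26.7 27.0
pale 449.5 [131.6  83.8] [ 2.  64.5] y 49.9 78.4
phi_h 0.388 orange free y 5.4
pale [131.8  84.3] [26. 19.] 32.735225677490234 [[ 1.5 64.3]]
handle ((307.68109130859375, 29.58661460876465), 10.66855525970459) [[ 36.7 -99.2]]
```

```bash
python3 -c "
from plant import *
print(hand_in())"
```

```text
the job is handed in; nothing more can be done
None
```

The job is handed in: the specimen sits about 1–2 mm from the red line, clamped against the fixed jaw at an estimated 7 N, with the crank released, the gripper clear, and about 19 s used.

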